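# Stand the fallen wireless satellite up and pair it

## Robot

A 7-joint arm with a two-finger parallel gripper is mounted at the origin on the work surface. World frame = base frame: x ahead of the robot, y to its left, z up, the work surface at z = 0. Lengths are in m, angles in rad, forces in N, time in s.
With the tool pointing down it reaches from about 0.35 to 0.9 m from the base axis. Payload 8.1 kg.
Tool frame: the origin (TCP) lies midway between the tips of the shut fingers; the grasp point (between the pads) lies 19 mm behind it; z points along the fingers, y is the line along which they close (so a half turn about z gives the same grasp; the last joint's range is limited). The gripper opens to 92 mm and grips with 3 to 60 N. Pads are 19 mm wide; open, the fingers measure 130 mm over their backs; the gripper's body (75 mm by 190 mm) begins 47 mm behind the grasp point.
Start: joints at [-1.367, 0.434, 0.025, 1.573, -0.012, 1.134, -0.075], TCP at [0.189, 0.596, 0.227] pointing down, gripper open.
Joint ranges: [-2.62, 2.62], [-0.44, 2.09], [-1.27, 1.32], [0.08, 2.57], [-1.32, 4.46], [0.12, 2], [-2.74, 2.74]. Speed limits (rad/s): [2.22, 2.22, 3.01, 3.01, 3.14, 3.14, 3.14].

## Interface

Orientations are given as a rotation vector (axis times angle).
In Python, from cell import observe, cams, job gives the robot as it stands. The module is installed in compiled form; this text tells all that it offers.
- The arm moves only by the tool step_arm, never from a script. Its argument "steps" is a list of rows, each a list of 6 numbers: the shift along the world's x, y, z in mm, then the turn, a rotation vector about the world's x, y, z in rad. In form: [[dx, dy, dz, rx, ry, rz], ...]. A call has 1 to 20 rows; each row shifts and turns the commanded pose from where the row before left it; what a row does not reach is not made up. A row lasts 1/12 s, in which the tool goes at most 41.7 mm and 7.16 degrees, less where a joint would pass 70% of its speed; a pose out of reach is approached as far as the arm can. A call with a gripper value outside its range is refused whole. "gripper" is the opening, from 0 (shut) to 1 (fully open), set as the call begins (left out, the last holds). The fingers move at their own pace and stop on an object; "force" is the grip in N (left out, the last holds). Time passes only in rows, so rows that do not move let the fingers close. It gives the time, the measured TCP pose, the force, the opening and the grip force at its end, in the units of the state.
- observe(): the state, without advancing time (a new reading comes with each control period).
- cams.get_image(name): name is "scene" or "top"; returns the picture (400x640x3 uint8, red, green, blue); there is no depth.
- cams.get_calibration(name): a dict with "fov_y" (degrees; the focal length in pixels is half the picture's height over the tangent of half this angle, whatever the lens; pixels are square), "cx", "cy" (the principal point, pixels), "world_to_cam" (4x4, takes a point from world to camera coordinates). Camera axes: x right, y up, looking along -z (the intrinsics and any distortion apply to the point x, -y, -z); pixel columns grow to the right and rows downward; lengths in m; the calibration is good to about 2 mm. A picture is of the moment at which its call begins. get_calibration takes no time and is no camera call.
- job.sign_off(): hands the job in; it is judged then, once.
The state is a dict: "clock": time; "joints": joint angles; "dq": joint speeds; "joint_efforts": joint torques, N m; "position": TCP position; "ee_rot": TCP orientation; "force": force on the tool from outside, world axes, zero at the start; "ft_torque": the same for the moment, N m; "width": opening from 0.0 (shut) to 1.0 (fully open); "gripper_force": force on a finger pad.
Only numpy, scipy, OpenCV 4.12 (cv2) and the standard library are available. Lean on these libraries where they do the work, as an engineer would, in place of code of your own. Each camera call takes 0.05 s, during which the arm holds its last target. There are 200 camera calls.

## Task

The white wireless satellite has been knocked over on the desk. Stand it upright on its foot, wholly on the round blue mat, setting it down gently and letting go of it; then press the blue pairing button on the router fully down and release it. Do not press the red restart button, and leave the mug, power adapter, pen pot and screwdriver where they are.

Things in the scene. Friction and masses are not known exactly. Their poses are not given: they have to be found in the camera images.
- tower: The wireless satellite: a white square tower, 50 x 50 mm in section, 150 mm tall, about 0.35 kg, heavier at the foot. Origin at its centre. Its z axis runs along its length from the foot (black for its last 25 mm, 44 x 44 mm underneath, at z = -75 mm) to the top (white; its end face a black panel with a green light, z = +75 mm). It starts lying on one side on the desk, z axis level.
- tower_foot (a point): Centre of the underside of the tower's foot, 75 mm from the tower's origin along its -z; same axes as the tower.
- mat_top (a point): Centre of the upper face of the round blue mat, 140 mm in diameter and 4 mm thick, fixed on the desk. z up.
- router: The black router, 150 (x) x 220 (y) x 34 mm high, fixed on the desk; origin at the centre of its underside, front (-x) towards the robot. Two black aerials 14 mm thick rise at its rear corners (x = 64, y = +100 and -100 mm) to 179 mm above the desk. The two buttons are on its upper face near the front edge.
- pair_top (a point): Centre of the top face of the blue pairing button, 26 mm in diameter, in a low grey housing on the router at x = -45 mm, y = +40 mm of the router. Moves down as pressed.
- pair (a joint): Travel of the blue pairing button in m: 0 out, 0.006 fully down (takes 5 N); springs back.
- restart_top (a point): Centre of the top face of the red restart button, like the blue one, at x = -45 mm, y = -40 mm of the router. Not to be pressed.
- restart (a joint): Travel of the red restart button in m: 0 out, 0.006 fully down.
- mug: Bystander: blue ceramic mug, 76 mm across, 90 mm high, handle at its +y; origin at the centre of its underside.
- adapter: Bystander: black power adapter, 45 x 65 x 30 mm high; origin at the centre of its underside.
- penpot: Bystander: grey round pen pot, 68 mm across, 70 mm high, with pens up to about 120 mm high; origin at the centre of its underside.
- screwdriver: Bystander: screwdriver about 150 mm long lying along its x axis on the desk.
Mind the look-alikes: they are no part of the job. Leave any yellow look-alike of the tower alone. Of the things shaped like the part that bears mat_top, the blue one is meant.

How it is judged:
By the outcome, as a careful person would: the job done as asked, in the order asked, and still so for the second after the job is handed in, with the robot touching nothing.
It also fails if it takes over 56 s, if anything falls off the work surface, if the arm or the gripper's body presses on something with over 40 N, if the wrist force passes 120 N, or if a joint passes its speed limit or range.

## Working session

There is one attempt and no reset: what is moved stays moved. The work goes in short steps, Python scripts to look and compute and a tool call to move; the robot and the scene stay as the last step left them, time stands still between calls to the robot, and variables do not carry over. Pictures are saved under pics/ and viewed, at most 10 in all, crops included, and the job is handed in when it is done.

Besides the shell and the picture viewer there is one more tool, called after ">>>" as a command line: name --pt "numbers of a row" for each row, then --argument value for the rest. step_arm: Moves the arm, as the interface text tells. Its arguments: {"type":"object","properties":{"steps":{"type":"array","items":{"type":"array","items":{"type":"number"}}},"gripper":{"type":"number"},"force":{"type":"number"}},"required":["steps"]}

```bash
mkdir -p pics
python3 - <<'E'
from cell import observe,cams,job
import cv2
for n in("scene","top"):
    im=cams.get_image(n);cv2.imwrite(f"pics/{n}0.png",im[:,:,::-1]);c=cams.get_calibration(n);print(n,c)
s=observe();print(s)
E
```

```text
scene {'fov_y': 52.79893368126094, 'cx': 318.8062474069152, 'cy': 202.07881033035594, 'world_to_cam': array([[ 0.34382681,  0.9389661 , -0.01121596, -0.24346337],
       [-0.56387623,  0.21599943,  0.79711219,  0.27271874],
       [ 0.75088396, -0.26774413,  0.60372706, -1.35782217],
       [ 0.        ,  0.        ,  0.        ,  1.        ]])}
top {'fov_y': 52.445247462798186, 'cx': 323.6726776368264, 'cy': 197.00486945570205, 'world_to_cam': array([[-0.00236514, -0.99995461, -0.0092297 ,  0.05283243],
       [ 0.98614378, -0.00386327,  0.16584786, -0.57774845],
       [-0.16587599, -0.00870956,  0.98610816, -1.01815305],
       [ 0.        ,  0.        ,  0.        ,  1.        ]])}
{'clock': 0.1, 'joints': array([-1.36659132,  0.43516929,  0.02497469,  1.57399996, -0.01161833,
        1.13401001, -0.07506162]), 'dq': array([ 0.0001227 , -0.00042763, -0.00139511, -0.0021424 , -0.00144203,
        0.00027277,  0.00079325]), 'joint_efforts': array([ 2.56236832e-03, -6.69125247e+01,  9.87832323e-01, -3.15145040e+01,
       -6.05130731e-02,  3.75697785e-02,  1.76286662e-04]), 'position': array([0.18866506, 0.59535992, 0.22601591]), 'ee_rot': array([-4.80085631e-01, -3.10458575e+00,  2.25802398e-03]), 'force': array([ 0.11971566, -0.01243672, -0.85346881]), 'ft_torque': array([-0.01069555, -0.05115028, -0.06334002]), 'gripper_force': 0.0, 'width': 1.0012943820720084}
```

View pics/scene0.png

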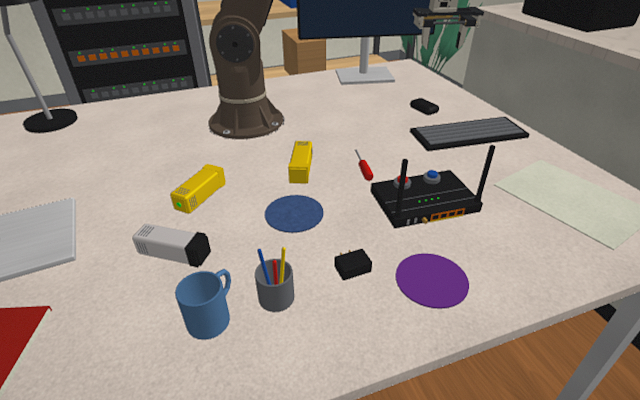

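View pics/top0.png

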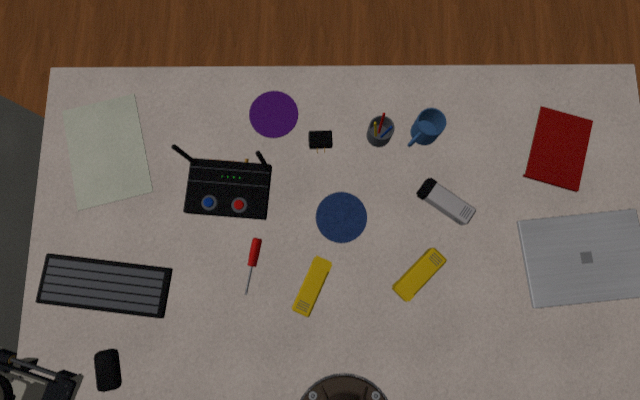

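Candidates for the tower in the top view are white (447,201), yellow (312,286) and yellow (419,274). The white one is meant, with its black foot at (428,189). Of the two discs, blue (341,217) is meant and purple (273,114) is the look-alike. Blue button is at about (209,202), red at (239,205).

```bash
cat > h.py <<'E'
from cell import observe,cams,job
import numpy as np,cv2
def K(n):
    c=cams.get_calibration(n);f=200/np.tan(np.radians(c["fov_y"]/2));return c,f
def ray(n,p):
    c,f=K(n);M=c["world_to_cam"];R=M[:3,:3]
    d=R.T@np.array([(p[0]-c["cx"])/f,-(p[1]-c["cy"])/f,-1]);return -R.T@M[:3,3],d/np.linalg.norm(d)
def plane(n,p,z):
    o,d=ray(n,p);return o+d*(z-o[2])/d[2]
def proj(n,X):
    c,f=K(n);q=c["world_to_cam"]@np.r_[X,1];return np.array([c["cx"]-f*q[0]/q[2],c["cy"]+f*q[1]/q[2]])
def tri(p,q):
    A=0;b=0
    for n,x in(("scene",p),("top",q)):
        o,d=ray(n,x);P=np.eye(3)-np.outer(d,d);A=A+P;b=b+P@o
    X=np.linalg.solve(A,b);return X,[np.linalg.norm(proj(n,X)-x) for n,x in(("scene",p),("top",q))]
def blob(im,lo,hi,box):
    x0,y0,x1,y1=box;h=cv2.cvtColor(im[y0:y1,x0:x1],cv2.COLOR_RGB2HSV);m=cv2.inRange(h,lo,hi)
    cs=cv2.findContours(m,cv2.RETR_EXTERNAL,cv2.CHAIN_APPROX_NONE)[0];c=max(cs,key=cv2.contourArea)
    return c.reshape(-1,2)+[x0,y0]
def cen(c):
    m=cv2.moments(c.reshape(-1,1,2).astype(np.int32));return np.array([m["m10"],m["m01"]])/m["m00"]
E
python3 - <<'E'
from h import *
S=cv2.imread("pics/scene0.png")[:,:,::-1].copy();T=cv2.imread("pics/top0.png")[:,:,::-1].copy()
blue=((100,90,40),(125,255,255))
for n,im,b in(("scene",S,(255,185,335,240)),("top",T,(305,180,380,255))):
    c=blob(im,*blue,b);w=np.array([plane(n,p,.004)[:2] for p in c]);(x,y),r=cv2.minEnclosingCircle(w.astype(np.float32));print("mat",n,cen(c),x,y,r,w.min(0),w.max(0))
bs=cen(blob(S,(100,120,60),(125,255,255),(415,160,450,190)));bt=cen(blob(T,(100,120,60),(125,255,255),(195,190,222,215)))
print("blue",bs,bt,*tri(bs,bt))
red=lambda im,b:cen(blob(im,(0,120,80),(6,255,255),b))
rs,rt=red(S,(390,168,415,192)),red(T,(228,195,250,214));print("red",rs,rt,*tri(rs,rt))
a=cv2.resize(T[170:235,405:485],None,fx=8,fy=8,interpolation=cv2.INTER_CUBIC)
b=cv2.resize(S[215:275,125:220],None,fx=8,fy=8,interpolation=cv2.INTER_CUBIC)[:, :760]
cv2.imwrite("pics/ct.png",a[:,:,::-1]);cv2.imwrite("pics/cs.png",b[:,:,::-1])
# mug, pot, screwdriver rough
for k,p,z in(("mug",(428,127),.09),("pot",(380,130),.07),("mugh",(409,145),.05),("sdtip",(247,293),.01),("sdh",(256,240),.01),("adapter",(320,139),.03),("aer1",(174,148),.179),("aer2",(258,153),.179),("y1",(312,286),.05),("y2",(419,274),.05)):print(k,plane("top",p,z).round(3))
E
```

```text
mat scene [293.72802341 213.28838716] 0.5322626233100891 0.0008295582374557853 0.06946387887001038 [ 0.4636836  -0.06679676] [0.60106498 0.06897291]
mat top [341.03011094 216.99286846] 0.5308953523635864 0.004636672791093588 0.0684422180056572 [ 0.46262009 -0.06339691] [0.59912788 0.07238315]
blue [432.26732673 173.78877888] [207.6057971  201.65507246] [0.56556361 0.3539006  0.05041516] [np.float64(0.7587424049916869), np.float64(0.7085238382214658)]
red [406.07017544 179.38596491] [238.20875421 204.15151515] [0.56101647 0.27799194 0.0481572 ] [np.float64(1.1491599131929084), np.float64(1.058214618127655)]
mug [ 0.754 -0.22   0.09 ]
pot [ 0.753 -0.098  0.07 ]
mugh [ 0.718 -0.178  0.05 ]
sdtip [0.33  0.253 0.01 ]
sdh [0.468 0.233 0.01 ]
adapter [0.742 0.061 0.03 ]
aer1 [0.674 0.402 0.179]
aer2 [0.661 0.204 0.179]
y1 [0.349 0.081 0.05 ]
y2 [ 0.379 -0.19   0.05 ]
```

View pics/ct.png

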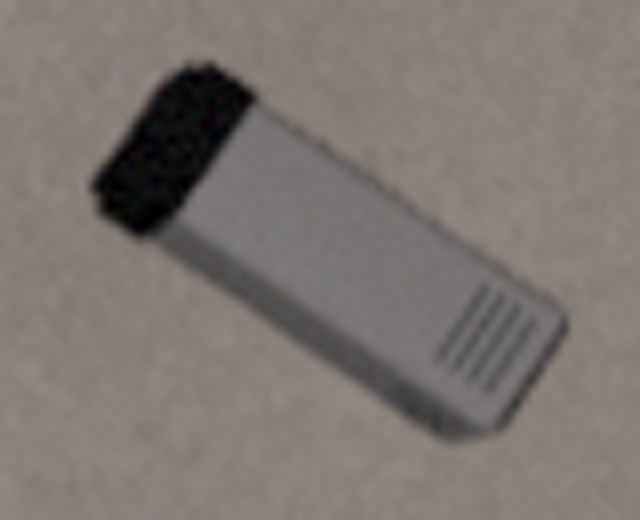

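View pics/cs.png

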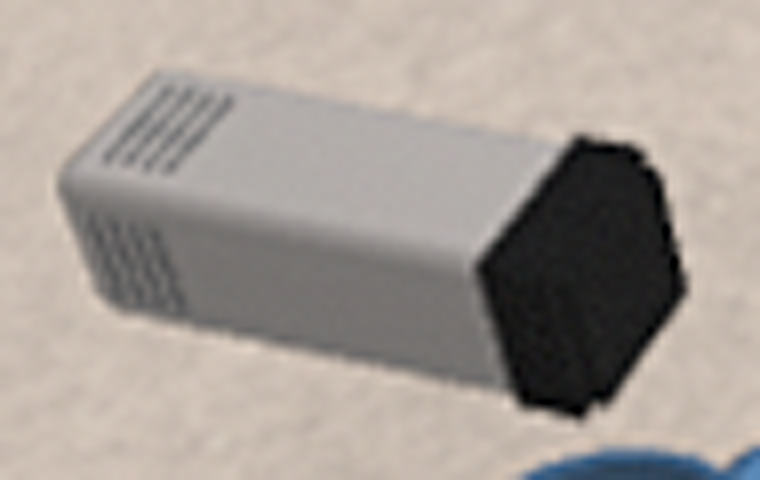

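The top crop shows the white tower's upper face, with corners at crop (255,98), (180,222), (567,318) and (497,430). The foot is black at upper left. The scene crop confirms the black foot end faces the mug side. Next I'll compute the tower pose from these corners.

Run:
```python
from h import *
c=np.array([(255,98),(180,222),(567,318),(497,430)])/8+[405,170]-.44
P=np.array([plane("top",p,.05) for p in c]);print(P.round(4))
print("width",np.linalg.norm(P[0]-P[1]),np.linalg.norm(P[2]-P[3]),"len",np.linalg.norm(P[0]-P[2]),np.linalg.norm(P[1]-P[3]))
b=(P[0]+P[1])/2;t=(P[2]+P[3])/2;a=(t-b)/np.linalg.norm(t-b);print("a",a,np.degrees(np.arctan2(a[1],a[0])),"origin from top",t-.075*a,"from band",b+.05*a)
# scene check: upper face edges
cs=np.array([(575,140),(478,262),(160,75),(65,180)])/8+[125,215]-.44
Q=np.array([plane("scene",p,.05) for p in cs]);print(Q.round(4))
b=(Q[0]+Q[1])/2;t=(Q[2]+Q[3])/2;a=(t-b)/np.linalg.norm(t-b);print("a",np.degrees(np.arctan2(a[1],a[0])),"origin",t-.075*a,b+.05*a,np.linalg.norm(t-b))
```

```text
[[ 0.6171 -0.246   0.05  ]
 [ 0.5758 -0.2195  0.05  ]
 [ 0.5437 -0.3436  0.05  ]
 [ 0.5072 -0.3187  0.05  ]]
width 0.049030342026545305 0.044134414269790555 len 0.12215598384796438 0.12060294898104217
a [-0.58494877 -0.81107024  0.        ] -125.79937100100011 origin from top [ 0.56930917 -0.27034897  0.05      ] from band [ 0.56717725 -0.27330502  0.05      ]
[[ 0.5793 -0.2218  0.05  ]
 [ 0.6174 -0.2496  0.05  ]
 [ 0.5132 -0.3223  0.05  ]
 [ 0.5486 -0.3459  0.05  ]]
a -124.4418110506415 origin [ 0.57330607 -0.27225889  0.05      ] [ 0.57010339 -0.27692897  0.05      ] 0.11933724429094505
```

The views agree: tower origin is about (0.570, -0.273), foot-to-top azimuth about -125°, and sizes are within a few mm. The mat is at (0.5315, 0.0025), with radius 0.069 against the given 0.070. Moving over the tower at safe height.

>>> step_arm --pt "24 -31 0 0 0 -0.0723" --pt "24 -31 0 0 0 -0.0723" --pt "24 -31 0 0 0 -0.0723" --pt "24 -31 0 0 0 -0.0723" --pt "24 -31 0 0 0 -0.0723" --pt "24 -31 0 0 0 -0.0723" --pt "24 -31 0 0 0 -0.0723" --pt "24 -31 0 0 0 -0.0723" --pt "24 -31 0 0 0 -0.0723" --pt "24 -31 0 0 0 -0.0723" --pt "24 -31 0 0 0 -0.0723" --pt "24 -31 0 0 0 -0.0723" --pt "24 -31 0 0 0 -0.0723" --gripper 1

```text
clock: 1.18
position: [0.5014, 0.1911, 0.2267]
ee_rot: [-1.838, -2.547, 0.0]
force: [0.9, 0.3, 0.6]
width: 0.999
gripper_force: 0.0
```

```bash
cat > st.py <<'E'
from h import *
import json
from scipy.spatial.transform import Rotation as R
s=observe();M=R.from_rotvec(s["ee_rot"]).as_matrix()
open("log.jsonl","a").write(json.dumps([list(map(float,s[k])) for k in("joints","position","ee_rot")])+"\n")
print(round(s["clock"],2),"q",s["joints"].round(3),"p",s["position"].round(4),"y",M[:,1].round(3),"z",M[:,2].round(3),"F",s["force"].round(1),"w",round(s["width"],3),round(float(s["gripper_force"]),1))
E
python3 st.py
```

```text
1.18 q [-0.773  0.297  0.399  1.814 -0.131  1.057 -0.004] p [0.5014 0.1911 0.2267] y [ 0.949  0.315 -0.   ] z [-0.  0. -1.] F [0.9 0.3 0.6] w 0.999 0.0
```

>>> step_arm --pt "5 -36 0 0 0 -0.0723" --pt "5 -36 0 0 0 -0.0723" --pt "5 -36 0 0 0 -0.0723" --pt "5 -36 0 0 0 -0.0723" --pt "5 -36 0 0 0 -0.0723" --pt "5 -36 0 0 0 -0.0723" --pt "5 -36 0 0 0 -0.0723" --pt "5 -36 0 0 0 -0.0723" --pt "5 -36 0 0 0 -0.0723" --pt "5 -36 0 0 0 -0.0723" --pt "5 -36 0 0 0 -0.0723" --pt "5 -36 0 0 0 -0.0723" --pt "5 -36 0 0 0 -0.0723"

```text
clock: 2.27
position: [0.5656, -0.2766, 0.2264]
ee_rot: [-2.792, -1.439, 0.0]
force: [0.2, 0.2, 0.4]
width: 0.999
gripper_force: 0.0
```

```bash
python3 st.py
```

```text
2.27 q [-0.096  0.507  0.716  1.601 -0.354  1.168  0.079] p [ 0.5656 -0.2766  0.2264] y [ 0.814 -0.58  -0.001] z [-0.001  0.    -1.   ] F [0.2 0.2 0.4] w 0.999 0.0
```

```bash
cat > kin.py <<'E'
import numpy as np,json,itertools
from scipy.spatial.transform import Rotation as R
from scipy.optimize import least_squares
LO=np.array([-2.62,-.44,-1.27,.08,-1.32,.12,-2.74]);HI=np.array([2.62,2.09,1.32,2.57,4.46,2,2.74])
def fk(q,p,s):
    b,d1,L1,L2,L3,c,e1,e2,e3=p;rz=lambda a:R.from_euler("z",a);ry=lambda a:R.from_euler("y",a)
    A=rz(b+s[0]*q[0])*ry(q[1])*rz(s[1]*q[2]);x=np.array([0,0,d1])+A.apply([e1,0,L1])
    A=A*ry(q[3])*rz(s[2]*q[4]);x=x+A.apply([e2,0,L2]);A=A*ry(q[5]);x=x+A.apply([e3,0,L3])
    return x,A*rz(s[3]*q[6]+c)
def fit():
    D=[[[-1.36659132,.43516929,.02497469,1.57399996,-.01161833,1.13401001,-.07506162],[.18866506,.59535992,.22601591],[-4.80085631e-01,-3.10458575,2.258e-03]]]+[json.loads(l) for l in open("log.jsonl")]
    best=None
    for s in itertools.product((-1,1),repeat=4):
      for b,c in itertools.product((0,1.57,3.14,-1.57),(0,3.14,1.57,-1.57)):
        def r(p):
            o=[]
            for q,x,w in D:
                X,A=fk(q,p,s);o+=[(X-x)*5,(A.inv()*R.from_rotvec(w)).as_rotvec()]
            return np.r_[np.concatenate(o),.01*p[6:]]
        f=least_squares(r,[b,.33,.4,.4,.25,c,0,0,0],max_nfev=60)
        if best is None or f.cost<best[0]:best=(f.cost,s,f.x,r(f.x))
    return best
def ik(X,A,p,s,q0s):
    out=[]
    for q0 in q0s:
        f=least_squares(lambda q:np.r_[(fk(q,p,s)[0]-X)*5,(fk(q,p,s)[1].inv()*A).as_rotvec(),.002*(q-(LO+HI)/2)],np.clip(q0,LO+.02,HI-.02),bounds=(LO,HI),max_nfev=80)
        x,B=fk(f.x,p,s);out.append((np.linalg.norm(x-X)*1e3+np.linalg.norm((B.inv()*A).as_rotvec())*100,f.x))
    return min(out,key=lambda t:t[0])
E
python3 - <<'E'
from kin import *
c,s,p,r=fit();print(c,s,p.round(4),abs(r).max());np.save("p.npy",np.r_[p,s])
E
```

```text
0.0008062384303811655 (-1, -1, -1, -1) [ 3.05040e+00 -1.18879e+01 -5.90100e-01 -4.91500e-01 -1.24414e+01
  4.62120e+00 -6.60000e-03  6.00000e-03 -5.92000e-02] 0.030925560754856973
```

>>> step_arm --pt "0 -1 -15 0.089 -0.063 0" --pt "0 -1 -25 0.089 -0.063 0" --pt "0 0 -30 0.089 -0.063 0" --pt "0 0 -30 0.089 -0.063 0" --pt "0 0 0 0 0 0"

```text
clock: 2.68
position: [0.5582, -0.2827, 0.1199]
ee_rot: [-2.569, -1.305, -0.565]
force: [-2.5, -1.4, -0.9]
width: 0.998
gripper_force: 0.0
```

```bash
python3 st.py; sed -i 's/f=least_squares(r,\[b,.33,.4,.4,.25,c,0,0,0\],max_nfev=60)/f=least_squares(r,[b,.33,.4,.4,.25,c,0,0,0],max_nfev=60,bounds=([-7,0,.1,.1,.1,-7,-.15,-.15,-.15],[7,.8,.8,.8,.6,7,.15,.15,.15]))/' kin.py
python3 - <<'E'
from kin import *
c,s,p,r=fit();print(c,s,p.round(4),abs(r).max());np.save("p.npy",np.r_[p,s]);print(r[:-3].reshape(-1,6).round(3))
E
```

```text
2.68 q [ 0.328  0.606  0.461  1.756 -0.817  1.063  0.59 ] p [ 0.5582 -0.2827  0.1199] y [ 0.809 -0.588 -0.009] z [ 0.243  0.347 -0.906] F [-2.5 -1.4 -0.9] w 0.998 0.0
0.003805045159653935 (-1, -1, -1, -1) [-7.9700e-02  2.9240e-01  5.5000e-01  4.4020e-01  3.5380e-01 -4.7902e+00
  1.3000e-03  2.3400e-02 -9.1000e-03] 0.047563979730708694
[[-0.008  0.032  0.014 -0.    -0.    -0.002]
 [-0.035  0.023  0.004  0.    -0.    -0.002]
 [-0.048 -0.019 -0.01   0.    -0.    -0.002]
 [ 0.02  -0.014 -0.009  0.034  0.001  0.006]]
```

>>> step_arm --pt "0 0 0 0 0 0" --pt "0 0 0 0 0 0"

```text
clock: 2.85
position: [0.5659, -0.2771, 0.1269]
ee_rot: [-2.565, -1.326, -0.567]
force: [2.2, 0.7, -0.3]
width: 1.004
gripper_force: 0.0
```

```bash
python3 st.py; sed -i 3d log.jsonl
python3 - <<'E'
from kin import *
c,s,p,r=fit();print(c,s,p.round(4),abs(r).max());np.save("p.npy",np.r_[p,s]);print(r[:-3].reshape(-1,6).round(3))
E
```

```text
2.85 q [ 0.313  0.598  0.461  1.746 -0.81   1.066  0.578] p [ 0.5659 -0.2771  0.1269] y [ 0.816 -0.578 -0.001] z [ 0.243  0.345 -0.907] F [ 2.2  0.7 -0.3] w 1.004 0.0
0.0038200043048861074 (-1, -1, -1, -1) [-0.0797  0.2918  0.5499  0.4448  0.3499  1.493   0.0048  0.0233 -0.0016] 0.04755624892990473
[[-0.008  0.032  0.013 -0.    -0.    -0.002]
 [-0.036  0.023  0.005  0.    -0.    -0.002]
 [-0.048 -0.019 -0.009  0.    -0.    -0.002]
 [ 0.021 -0.015 -0.009  0.034  0.001  0.006]]
```

```bash
cat > kin2.py <<'E'
import kin;from kin import *
def fk(q,p,s=None):
    b,d1,L1,L2,L3,c,e1,e2,e3,f1,f2,f3,g=p;rz=lambda a:R.from_euler("z",a);ry=lambda a:R.from_euler("y",a)
    A=rz(b-q[0]);x=A.apply([g,0,d1]);A=A*ry(q[1])*rz(-q[2]);x=x+A.apply([e1,f1,L1])
    A=A*ry(q[3])*rz(-q[4]);x=x+A.apply([e2,f2,L2]);A=A*ry(q[5]);x=x+A.apply([e3,f3,L3])
    return x,A*rz(-q[6]+c)
kin.fk=fk
def fit2():
    D=[[[-1.36659132,.43516929,.02497469,1.57399996,-.01161833,1.13401001,-.07506162],[.18866506,.59535992,.22601591],[-4.80085631e-01,-3.10458575,2.258e-03]]]+[json.loads(l) for l in open("log.jsonl")]
    def r(p):
        o=[]
        for q,x,w in D:
            X,A=fk(q,p);o+=[(X-x)*5,(A.inv()*R.from_rotvec(w)).as_rotvec()]
        return np.r_[np.concatenate(o),.01*p[6:],.001*(p[:6]-p0[:6])]
    p0=np.r_[0,.33,.45,.4,.3,1.57,np.zeros(7)];f=least_squares(r,p0);return f.x,r(f.x)[:6*len(D)].reshape(-1,6)
E
python3 - <<'E'
from kin2 import *
p,r=fit2();print(p.round(3));print(r.round(4))
E
```

```text
[-0.044  0.275  0.555  0.441  0.336  1.528  0.012  0.028  0.004 -0.024
 -0.    -0.     0.005]
[[ 0.0069  0.0444 -0.0096 -0.     -0.0001 -0.001 ]
 [-0.0255  0.0115  0.0032  0.     -0.     -0.001 ]
 [-0.0432 -0.0001  0.0061  0.     -0.     -0.001 ]
 [ 0.008  -0.0062  0.0004  0.0185  0.0004  0.0031]]
```

```bash
sed -i 's/\.01\*p\[6:\]/.0005*p[6:]/;s/\.001\*(p\[:6\]/.0005*(p[:6]/' kin2.py
python3 - <<'E'
from kin2 import *
p,r=fit2();print(p.round(3));print(abs(r).max().round(4));np.save("p2.npy",p)
# final poses: tower upright on mat, tool dir horizontal azimuth az, dipping phi; grasp pt 90 mm above foot
rng=np.random.default_rng(0);q0=np.array([.313,.598,.461,1.746,-.81,1.066,.578])
q0s=[q0,np.array([-.77,.3,.4,1.8,1.,1.1,0])]+[LO+(HI-LO)*rng.random(7) for _ in range(6)]
ph=np.radians(25)
for az in range(-180,180,30):
    a=np.radians(az);z=np.array([np.cos(a)*np.cos(ph),np.sin(a)*np.cos(ph),-np.sin(ph)]);y=np.array([-np.sin(a),np.cos(a),0])
    # initial: y=Zxa ; final after yaw: y=Z x h
    A=R.from_matrix(np.c_[np.cross(y,z),y,z]);g=np.array([.5315,.0025,.1]);e,q=ik(g+.019*z,A,p,None,q0s);print(az,round(e,1),q.round(2))
E
```

```text
[-4.400e-02  2.750e-01  5.550e-01  4.410e-01  3.360e-01  1.528e+00
  1.200e-02  2.800e-02  4.000e-03 -2.400e-02 -1.000e-03  0.000e+00
  5.000e-03]
0.0444
-180 3.0 [-0.09  1.06  0.03  1.2  -0.05  2.   -1.62]
-150 0.0 [-0.33  1.04  0.11  1.28  0.24  1.91 -1.32]
-120 0.0 [-0.49  0.95  0.06  1.51  0.54  1.68 -1.2 ]
-90 0.0 [-0.61  0.84 -0.01  1.84  0.88  1.41 -1.23]
-60 0.0 [-0.58  0.76 -0.2   2.23  1.37  1.3  -1.46]
-30 4.8 [ 0.16  1.04 -1.1   2.57  1.96  1.97 -1.33]
0 68.1 [ 0.64  0.84 -1.27  2.57  2.24  1.25 -0.7 ]
30 5.3 [-0.29  1.09  0.97  2.57  4.16  1.95 -1.89]
60 0.0 [ 0.9   0.83 -0.47  2.22 -1.32  0.82 -1.86]
90 0.0 [ 0.48  0.84 -0.05  1.84 -0.93  1.35 -2.04]
120 0.0 [ 0.3   0.95 -0.01  1.52 -0.63  1.67 -2.04]
150 0.0 [ 0.08  1.04  0.07  1.28 -0.38  1.93 -1.86]
```

>>> step_arm --pt "0 0 -20 0 0 0" --pt "0 0 -25 0 0 0" --pt "0 -1 -25 0 0 0" --pt "0 0 -20 0 0 0" --pt "0 0 -15 0 0 0" --pt "0 0 -10 0 0 0" --pt "0 0 0 0 0 0" --pt "0 0 0 0 0 0"

```text
clock: 3.52
position: [0.5667, -0.2777, 0.0124]
ee_rot: [-2.563, -1.329, -0.569]
force: [0.0, -0.0, 0.7]
width: 0.999
gripper_force: 0.0
```

```bash
python3 st.py
python3 - <<'E'
from h import *
for n in("scene","top"):
    im=cams.get_image(n);cv2.imwrite(f"pics/{n}1.png",im[:,:,::-1])
a=cv2.imread("pics/scene1.png")[130:330,80:330];b=cv2.imread("pics/top1.png")[100:300,370:570]
cv2.imwrite("pics/g1.png",np.hstack([cv2.resize(a,(500,400)),cv2.resize(b,(300,300))[:,:].copy() if 0 else cv2.resize(b,(300,400))]))
E
```

```text
3.52 q [ 0.372  0.75   0.376  1.804 -0.941  0.905  0.751] p [ 0.5667 -0.2777  0.0124] y [ 0.817 -0.577  0.001] z [ 0.244  0.345 -0.906] F [ 0.  -0.   0.7] w 0.999 0.0
```

View pics/g1.png

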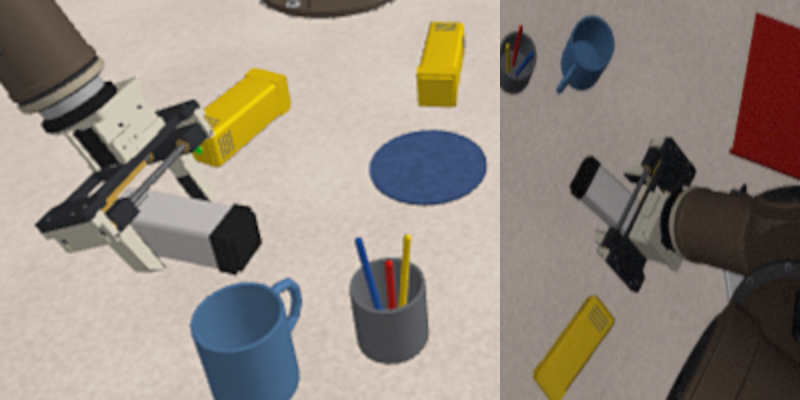

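The picture shows the open fingers straddling the white tower, clear of the yellow one. Closing the gripper.

>>> step_arm --pt "0 0 0 0 0 0" --pt "0 0 0 0 0 0" --pt "0 0 0 0 0 0" --pt "0 0 0 0 0 0" --pt "0 0 0 0 0 0" --pt "0 0 0 0 0 0" --pt "0 0 0 0 0 0" --pt "0 0 0 0 0 0" --gripper 0.3 --force 35

```text
clock: 4.28
position: [0.5658, -0.2782, 0.0117]
ee_rot: [-2.564, -1.327, -0.568]
force: [0.3, 0.1, 0.5]
width: 0.543
gripper_force: 34.9
```

```bash
python3 st.py
python3 - <<'E'
from kin2 import *
p,r=fit2();np.save("p2.npy",p);print(p.round(3),abs(r).max())
q=np.array([.37,.75,.38,1.8,-.94,.9,.75]);ph=np.radians(25)
def T(tilt,yaw):
    a=np.radians(-125.3);av=np.array([np.cos(a),np.sin(a),0]);y=np.array([-av[1],av[0],0]);z=-np.array([0,0,np.cos(ph)])-av*np.sin(ph)
    A0=R.from_matrix(np.c_[np.cross(y,z),y,z]);return R.from_euler("z",yaw)*R.from_rotvec(-y*tilt)*A0
g0=np.array([.562,-.284,.03])
for k,(g,t,w) in enumerate([((.562,-.284,.15),0,0),((.562,-.2,.22),.4,-.15),((.56,-.12,.22),.8,-.3),((.55,-.05,.22),1.2,-.45),((.535,.0,.22),1.571,-.6),((.5315,.0025,.1),1.571,-.6)]):
    A=T(t,w);e,q=ik(np.array(g)+.019*A.as_matrix()[:,2],A,p,None,[q]);print(round(e,1),q.round(2))
E
```

```text
4.28 q [ 0.373  0.75   0.376  1.806 -0.941  0.904  0.752] p [ 0.5658 -0.2782  0.0117] y [ 0.816 -0.578  0.   ] z [ 0.244  0.345 -0.906] F [0.3 0.1 0.5] w 0.543 34.9
[-3.200e-02  2.690e-01  5.600e-01  4.310e-01  3.510e-01  1.541e+00
  4.000e-03  2.000e-02 -1.100e-02 -3.000e-02 -2.000e-03  1.000e-03
  1.000e-03] 0.04998864026899197
0.0 [ 0.61  0.55  0.02  1.73 -0.56  0.96  0.36]
0.0 [ 0.39  0.39 -0.16  1.71  0.03  1.03 -0.53]
0.0 [ 0.02  0.5  -0.04  1.57  0.25  1.37 -1.03]
0.0 [-0.2   0.72  0.06  1.34  0.24  1.79 -1.24]
20.8 [-0.58  1.01  0.74  1.24 -0.06  2.   -0.98]
0.0 [-0.27  1.07  0.12  1.19  0.13  2.   -1.38]
```

Run:
```python
from kin2 import *
p=np.load("p2.npy");ph=np.radians(25)
def T(tilt,yaw):
    a=np.radians(-125.3);av=np.array([np.cos(a),np.sin(a),0]);y=np.array([-av[1],av[0],0]);z=-np.array([0,0,np.cos(ph)])-av*np.sin(ph)
    A0=R.from_matrix(np.c_[np.cross(y,z),y,z]);return R.from_euler("z",yaw)*R.from_rotvec(-y*tilt)*A0
for Y in(-1.8,-2.0,-2.2):
  q=np.array([.37,.75,.38,1.8,-.94,.9,.75])
  for g,t,w in [((.562,-.284,.18),0,0),((.56,-.2,.22),.2,Y/4),((.55,-.13,.22),.44,Y/2),((.54,-.06,.22),.44,Y*.75),((.5315,.0025,.22),.44,Y),((.5315,.0025,.2),1,Y),((.5315,.0025,.15),1.571,Y),((.5315,.0025,.1),1.571,Y)]:
    A=T(t,w);e,q=ik(np.array(g)+.019*A.as_matrix()[:,2],A,p,None,[q]);print(round(e,1),q.round(2))
```

```text
0.0 [ 0.68  0.51 -0.09  1.7  -0.47  0.99  0.26]
0.0 [ 0.48  0.33 -0.15  1.83 -0.18  0.84 -0.61]
0.0 [ 0.12  0.35  0.03  1.77 -0.01  1.02 -1.36]
0.0 [-0.07  0.32  0.11  1.82 -0.04  1.01 -1.9 ]
0.0 [-0.24  0.31  0.19  1.85 -0.07  1.   -2.44]
0.0 [ 0.04  0.57  0.13  1.6  -0.4   1.47 -2.1 ]
0.0 [ 0.21  0.93  0.05  1.38 -0.56  1.87 -2.01]
0.0 [ 0.23  0.99  0.01  1.38 -0.54  1.8  -1.99]
0.0 [ 0.68  0.51 -0.09  1.7  -0.47  0.99  0.26]
0.0 [ 0.47  0.33 -0.14  1.84 -0.18  0.83 -0.66]
0.0 [ 0.11  0.35  0.05  1.77 -0.02  1.02 -1.45]
0.0 [-0.09  0.32  0.15  1.82 -0.06  1.01 -2.04]
0.0 [-0.28  0.31  0.23  1.85 -0.09  1.   -2.62]
0.0 [ 0.07  0.54  0.15  1.66 -0.48  1.39 -2.21]
0.0 [ 0.29  0.88  0.03  1.49 -0.65  1.75 -2.06]
0.0 [ 0.31  0.95 -0.01  1.49 -0.63  1.68 -2.04]
0.0 [ 0.68  0.51 -0.09  1.7  -0.47  0.99  0.26]
0.0 [ 0.45  0.32 -0.12  1.84 -0.17  0.82 -0.72]
0.0 [ 0.09  0.35  0.07  1.77 -0.03  1.02 -1.54]
0.0 [-0.12  0.32  0.18  1.82 -0.07  1.01 -2.17]
0.0 [-0.43  0.33  0.43  1.85 -0.17  1.   -2.74]
0.0 [ 0.09  0.5   0.17  1.73 -0.56  1.31 -2.31]
0.0 [ 0.36  0.84  0.01  1.62 -0.75  1.63 -2.09]
0.0 [ 0.38  0.91 -0.03  1.62 -0.73  1.56 -2.06]
```

>>> step_arm --pt "0 0 5 0 0 0" --pt "0 0 15 0 0 0" --pt "0 0 25 0 0 0" --pt "0 0 30 0 0 0" --pt "0 0 30 0 0 0" --pt "0 0 30 0 0 0" --pt "0 0 25 0 0 0" --pt "0 0 15 0 0 0" --pt "0 0 5 0 0 0"

```text
clock: 5.03
position: [0.5664, -0.279, 0.1952]
ee_rot: [-2.566, -1.329, -0.572]
force: [-0.5, -1.2, -3.5]
width: 0.547
gripper_force: 34.9
```

```bash
python3 st.py
```

```text
5.03 q [ 0.286  0.523  0.501  1.684 -0.748  1.169  0.488] p [ 0.5664 -0.279   0.1952] y [ 0.816 -0.578  0.004] z [ 0.247  0.343 -0.906] F [-0.5 -1.2 -3.5] w 0.547 34.9
```

Run:
```python
import numpy as np
from scipy.spatial.transform import Rotation as R
o=[]
for k in range(24):
    w=-.0833*(k+.5);n=R.from_euler("z",w).apply([-.816,.578,0]);o.append([-1.7,12.2,0 if k<16 else -7.2,*(.0655*n+[0,0,-.0833]).round(4)])
print(str([list(map(float,r)) for r in o]))
```

```text
[[-1.7, 12.2, 0.0, -0.0518, 0.0401, -0.0833], [-1.7, 12.2, 0.0, -0.0483, 0.0442, -0.0833], [-1.7, 12.2, 0.0, -0.0445, 0.0481, -0.0833], [-1.7, 12.2, 0.0, -0.0403, 0.0516, -0.0833], [-1.7, 12.2, 0.0, -0.0359, 0.0548, -0.0833], [-1.7, 12.2, 0.0, -0.0312, 0.0576, -0.0833], [-1.7, 12.2, 0.0, -0.0263, 0.06, -0.0833], [-1.7, 12.2, 0.0, -0.0212, 0.062, -0.0833], [-1.7, 12.2, 0.0, -0.016, 0.0635, -0.0833], [-1.7, 12.2, 0.0, -0.0106, 0.0646, -0.0833], [-1.7, 12.2, 0.0, -0.0052, 0.0653, -0.0833], [-1.7, 12.2, 0.0, 0.0002, 0.0655, -0.0833], [-1.7, 12.2, 0.0, 0.0057, 0.0653, -0.0833], [-1.7, 12.2, 0.0, 0.0111, 0.0646, -0.0833], [-1.7, 12.2, 0.0, 0.0164, 0.0634, -0.0833], [-1.7, 12.2, 0.0, 0.0216, 0.0618, -0.0833], [-1.7, 12.2, -7.2, 0.0267, 0.0598, -0.0833], [-1.7, 12.2, -7.2, 0.0316, 0.0574, -0.0833], [-1.7, 12.2, -7.2, 0.0363, 0.0546, -0.0833], [-1.7, 12.2, -7.2, 0.0407, 0.0513, -0.0833], [-1.7, 12.2, -7.2, 0.0448, 0.0478, -0.0833], [-1.7, 12.2, -7.2, 0.0486, 0.0439, -0.0833], [-1.7, 12.2, -7.2, 0.0521, 0.0397, -0.0833], [-1.7, 12.2, -7.2, 0.0552, 0.0352, -0.0833]]
```

>>> step_arm --pt "-1.7 12.2 0 -0.0518 0.0401 -0.0833" --pt "-1.7 12.2 0 -0.0483 0.0442 -0.0833" --pt "-1.7 12.2 0 -0.0445 0.0481 -0.0833" --pt "-1.7 12.2 0 -0.0403 0.0516 -0.0833" --pt "-1.7 12.2 0 -0.0359 0.0548 -0.0833" --pt "-1.7 12.2 0 -0.0312 0.0576 -0.0833" --pt "-1.7 12.2 0 -0.0263 0.06 -0.0833" --pt "-1.7 12.2 0 -0.0212 0.062 -0.0833" --pt "-1.7 12.2 0 -0.016 0.0635 -0.0833" --pt "-1.7 12.2 0 -0.0106 0.0646 -0.0833" --pt "-1.7 12.2 0 -0.0052 0.0653 -0.0833" --pt "-1.7 12.2 0 0.0002 0.0655 -0.0833"

```text
clock: 6.03
position: [0.5452, -0.1293, 0.1907]
ee_rot: [-3.083, 0.072, 0.553]
force: [-0.3, 0.9, -2.3]
width: 0.547
gripper_force: 34.9
```

```bash
python3 st.py
```

```text
6.03 q [-0.401  0.732  0.923  1.524 -0.418  1.495 -1.032] p [ 0.5452 -0.1293  0.1907] y [-0.047 -0.999 -0.   ] z [-0.347  0.016 -0.938] F [-0.3  0.9 -2.3] w 0.547 34.9
```

>>> step_arm --pt "-1.7 12.2 0 0.0057 0.0653 -0.0833" --pt "-1.7 12.2 0 0.0111 0.0646 -0.0833" --pt "-1.7 12.2 0 0.0164 0.0634 -0.0833" --pt "-1.7 12.2 0 0.0216 0.0618 -0.0833" --pt "-1.7 12.2 -7.2 0.0267 0.0598 -0.0833" --pt "-1.7 12.2 -7.2 0.0316 0.0574 -0.0833" --pt "-1.7 12.2 -7.2 0.0363 0.0546 -0.0833" --pt "-1.7 12.2 -7.2 0.0407 0.0513 -0.0833" --pt "-1.7 12.2 -7.2 0.0448 0.0478 -0.0833" --pt "-1.7 12.2 -7.2 0.0486 0.0439 -0.0833" --pt "-1.7 12.2 -7.2 0.0521 0.0397 -0.0833" --pt "-1.7 12.2 -7.2 0.0552 0.0352 -0.0833" --pt "0 0 0 0 0 0" --pt "0 0 0 0 0 0"

```text
clock: 7.2
position: [0.5242, 0.0139, 0.1328]
ee_rot: [-1.97, 1.137, 1.259]
force: [0.5, -0.6, -2.5]
width: 0.537
gripper_force: 34.9
```

```bash
python3 st.py
python3 - <<'E'
from h import *
for n in("scene","top"):
    im=cams.get_image(n);cv2.imwrite(f"pics/{n}2.png",im[:,:,::-1])
a=cv2.imread("pics/scene2.png")[60:310,150:450];b=cv2.imread("pics/top2.png")[120:320,240:440]
cv2.imwrite("pics/g2.png",np.hstack([cv2.resize(a,(480,400)),cv2.resize(b,(320,320))[:, :].repeat(1,0) if 0 else cv2.copyMakeBorder(cv2.resize(b,(320,320)),0,80,0,0,0)]))
E
```

```text
7.2 q [-0.027  1.03   0.613  1.48  -0.92   1.98  -1.751] p [0.5242 0.0139 0.1328] y [-0.865 -0.502  0.002] z [-0.456  0.784 -0.421] F [ 0.5 -0.6 -2.5] w 0.537 34.9
```

View pics/g2.png

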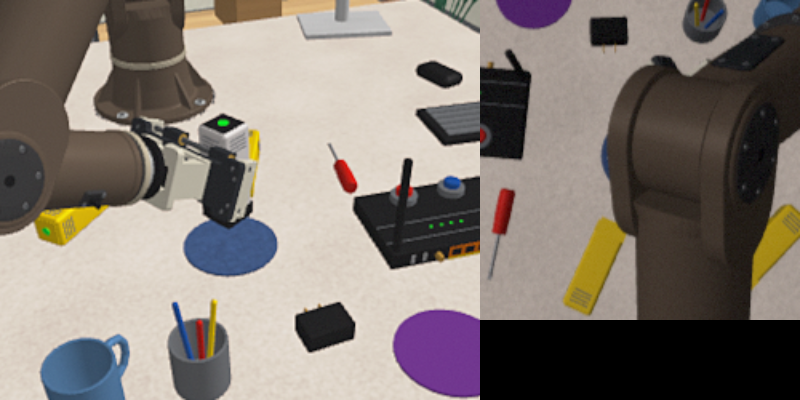

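Run:
```python
from h import *
S=cv2.imread("pics/scene2.png")[:,:,::-1].copy()
print(cen(blob(S,(50,120,100),(75,255,255),(270,120,310,150))))
print(proj("scene",[.531,.0024,.201]),proj("scene",[.531,.0024,.051]),[plane("scene",cen(blob(S,(50,120,100),(75,255,255),(270,120,310,150))),.201)])
cv2.imwrite("pics/t.png",cv2.resize(S[115:215,240:340],None,fx=6,fy=6,interpolation=cv2.INTER_CUBIC)[:,:,::-1])
```

```text
[289.         136.43137255]
[289.54336423 137.66417758] [293.1257399  195.80219253] [array([0.5253883, 0.002908 , 0.201    ])]
```

View pics/t.png

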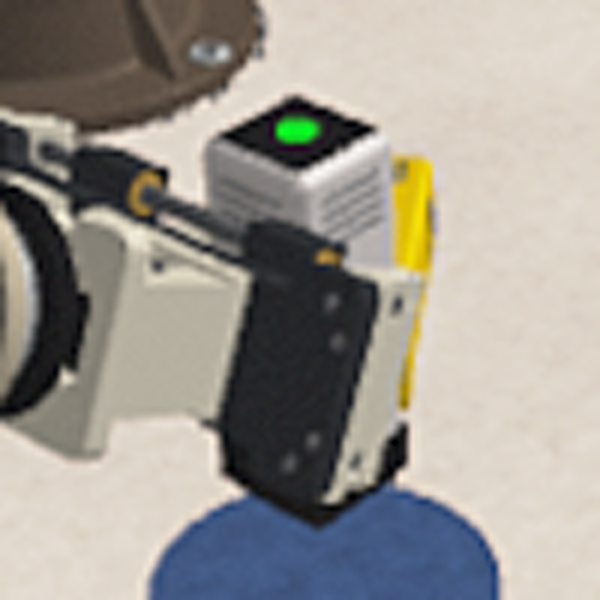

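The crop shows the tower upright in the grip. The green light is at scene (289,136), against a predicted (290,138). Lowering it gently.

>>> step_arm --pt "0 0 -8 0 0 0" --pt "0 0 -10 0 0 0" --pt "0 0 -10 0 0 0" --pt "0 0 -7 0 0 0" --pt "0 0 -4 0 0 0" --pt "0 0 -2 0 0 0" --pt "0 0 -1 0 0 0" --pt "0 0 0 0 0 0" --pt "0 0 0 0 0 0"

```text
clock: 8.05
position: [0.5251, 0.0145, 0.0924]
ee_rot: [-1.971, 1.135, 1.256]
force: [0.7, -0.5, -2.6]
width: 0.544
gripper_force: 34.9
```

```bash
python3 st.py
```

```text
8.05 q [-0.02   1.084  0.598  1.478 -0.935  1.94  -1.718] p [0.5251 0.0145 0.0924] y [-0.865 -0.502 -0.   ] z [-0.455  0.784 -0.422] F [ 0.7 -0.5 -2.6] w 0.544 34.9
```

>>> step_arm --pt "0 0 -1 0 0 0" --pt "0 0 -1 0 0 0" --pt "0 0 0 0 0 0"

```text
clock: 8.3
position: [0.525, 0.0146, 0.0901]
ee_rot: [-1.971, 1.135, 1.257]
force: [0.2, -0.4, -2.6]
width: 0.542
gripper_force: 34.9
```

>>> step_arm --pt "0 0 -0.7 0 0 0" --pt "0 0 -0.7 0 0 0" --pt "0 0 0 0 0 0"

```text
clock: 8.55
position: [0.5249, 0.0146, 0.0886]
ee_rot: [-1.97, 1.135, 1.257]
force: [0.0, -0.1, -3.2]
width: 0.543
gripper_force: 34.9
```

>>> step_arm --pt "0 0 -0.7 0 0 0" --pt "0 0 -0.7 0 0 0" --pt "0 0 0 0 0 0"

```text
clock: 8.8
position: [0.5249, 0.0147, 0.0872]
ee_rot: [-1.97, 1.135, 1.257]
force: [-0.3, 0.3, -3.7]
width: 0.543
gripper_force: 34.9
```

>>> step_arm --pt "0 0 -0.7 0 0 0" --pt "0 0 0 0 0 0"

```text
clock: 8.97
position: [0.5249, 0.0147, 0.0865]
ee_rot: [-1.97, 1.135, 1.257]
force: [-0.6, -0.4, -3.2]
width: 0.546
gripper_force: 34.9
```

>>> step_arm --pt "0 0 -0.5 0 0 0" --pt "0 0 0 0 0 0"

```text
clock: 9.13
position: [0.525, 0.0146, 0.0861]
ee_rot: [-1.971, 1.135, 1.257]
force: [0.3, -0.1, -3.3]
width: 0.543
gripper_force: 34.9
```

>>> step_arm --pt "0 0 -0.6 0 0 0" --pt "0 0 0 0 0 0"

```text
clock: 9.3
position: [0.525, 0.0146, 0.0854]
ee_rot: [-1.971, 1.135, 1.257]
force: [-0.3, 0.5, -2.9]
width: 0.547
gripper_force: 34.9
```

>>> step_arm --pt "0 0 -0.6 0 0 0" --pt "0 0 0 0 0 0"

```text
clock: 9.47
position: [0.525, 0.0146, 0.0848]
ee_rot: [-1.971, 1.135, 1.257]
force: [0.6, 0.3, -3.3]
width: 0.545
gripper_force: 34.9
```

>>> step_arm --pt "0 0 -0.6 0 0 0" --pt "0 0 0 0 0 0"

```text
clock: 9.63
position: [0.5249, 0.0146, 0.0843]
ee_rot: [-1.97, 1.135, 1.257]
force: [0.2, -0.2, -3.2]
width: 0.542
gripper_force: 34.9
```

>>> step_arm --pt "0 0 -0.6 0 0 0" --pt "0 0 0 0 0 0"

```text
clock: 9.8
position: [0.525, 0.0146, 0.0836]
ee_rot: [-1.971, 1.135, 1.257]
force: [0.5, 0.5, -3.2]
width: 0.541
gripper_force: 34.9
```

>>> step_arm --pt "0 0 -0.6 0 0 0" --pt "0 0 0 0 0 0"

```text
clock: 9.97
position: [0.525, 0.0146, 0.0832]
ee_rot: [-1.97, 1.135, 1.257]
force: [-0.5, -0.1, -2.8]
width: 0.542
gripper_force: 34.9
```

>>> step_arm --pt "0 0 -0.6 0 0 0" --pt "0 0 0 0 0 0"

```text
clock: 10.13
position: [0.525, 0.0146, 0.0832]
ee_rot: [-1.97, 1.134, 1.257]
force: [-0.7, -0.9, 3.7]
width: 0.544
gripper_force: 34.9
```

>>> step_arm --pt "0 0 -0.6 0 0 0" --pt "0 0 0 0 0 0"

```text
clock: 10.3
position: [0.5249, 0.0146, 0.0831]
ee_rot: [-1.969, 1.134, 1.257]
force: [-0.3, -1.8, 6.0]
width: 0.543
gripper_force: 34.9
```

>>> step_arm --pt "0 0 -0.6 0 0 0" --pt "0 0 0 0 0 0"

```text
clock: 10.47
position: [0.5249, 0.0146, 0.0831]
ee_rot: [-1.969, 1.133, 1.258]
force: [0.1, -2.9, 10.5]
width: 0.54
gripper_force: 34.9
```

Contact was made at TCP z 0.0832. Unloading, then opening.

>>> step_arm --pt "0 0 1.1 0 0 0" --pt "0 0 0 0 0 0"

```text
clock: 10.63
position: [0.5249, 0.0147, 0.0831]
ee_rot: [-1.97, 1.134, 1.257]
force: [-1.0, -0.8, 5.2]
width: 0.541
gripper_force: 34.9
```

>>> step_arm --pt "0 0 0 0 0 0" --pt "0 0 0 0 0 0" --gripper 0.65 --force 5

```text
clock: 10.8
position: [0.525, 0.0147, 0.0822]
ee_rot: [-1.971, 1.135, 1.257]
force: [0.7, -0.6, -0.5]
width: 0.63
gripper_force: 0.0
```

>>> step_arm --pt "0 0 0 0 0 0" --pt "0 0 0 0 0 0" --pt "0 0 0 0 0 0" --pt "0 0 0 0 0 0" --pt "0 0 0 0 0 0" --gripper 1

```text
clock: 11.22
position: [0.525, 0.0146, 0.0824]
ee_rot: [-1.971, 1.135, 1.257]
force: [-0.3, -0.2, 0.0]
width: 0.962
gripper_force: 0.0
```

>>> step_arm --pt "3 -5 3 0 0 0" --pt "7 -12 6 0 0 0" --pt "9 -16 9 0 0 0" --pt "9 -16 9 0 0 0" --pt "9 -16 9 0 0 0" --pt "9 -16 9 0 0 0" --pt "9 -16 9 0 0 0" --pt "5 -8 4 0 0 0" --pt "0 0 0 0 0 0"

```text
clock: 11.97
position: [0.5857, -0.0943, 0.1414]
ee_rot: [-1.97, 1.139, 1.251]
force: [0.2, -0.7, -0.1]
width: 1.002
gripper_force: 0.0
```

```bash
python3 st.py
python3 - <<'E'
from h import *
for n in("scene","top"):
    im=cams.get_image(n);cv2.imwrite(f"pics/{n}3.png",im[:,:,::-1])
a=cv2.imread("pics/scene3.png")[60:310,120:500];b=cv2.imread("pics/top3.png")[120:320,170:440]
cv2.imwrite("pics/g3.png",np.vstack([cv2.resize(a,(490,322)),cv2.resize(b,(490,278))])[:600])
E
```

```text
11.97 q [ 0.324  1.078  0.192  1.106 -0.72   1.996 -2.037] p [ 0.5857 -0.0943  0.1414] y [-0.867 -0.498 -0.001] z [-0.451  0.785 -0.425] F [ 0.2 -0.7 -0.1] w 1.002 0.0
```

View pics/g3.png

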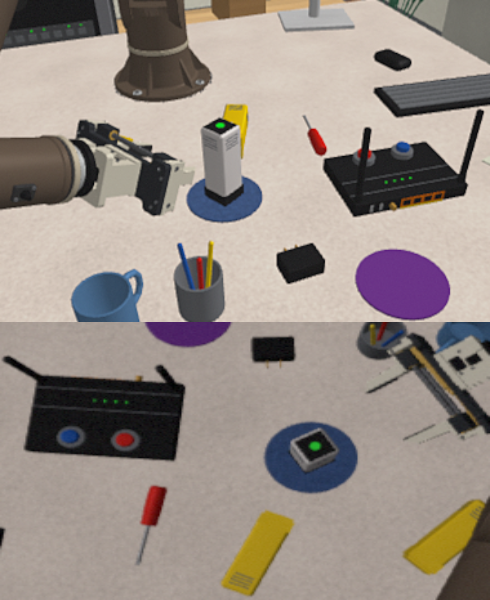

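The tower stands upright on the blue mat and has been released, with the fingers clear at (180,180) in the picture. Next I raise the arm, turn the tool straight down and shut the gripper.

>>> step_arm --pt "0 0 15 0 0 0" --pt "0 0 25 -0.04 -0.023 0" --pt "0 0 25 -0.0818 -0.047 0" --pt "0 0 25 -0.0818 -0.047 0" --pt "0 0 25 -0.0818 -0.047 0" --pt "0 0 25 -0.0818 -0.047 0" --pt "0 0 25 -0.0818 -0.047 0" --pt "0 0 20 -0.0818 -0.047 0" --pt "0 0 10 -0.0818 -0.047 0" --pt "0 0 0 -0.0818 -0.047 0" --pt "0 0 0 -0.0818 -0.047 0" --pt "0 0 0 -0.0818 -0.047 0" --pt "0 0 0 -0.0818 -0.047 0" --pt "0 0 0 -0.0418 -0.024 0" --pt "0 0 0 0 0 0" --gripper 0

```text
clock: 13.32
position: [0.5837, -0.0861, 0.3355]
ee_rot: [2.725, -1.561, -0.008]
force: [1.0, 0.7, -0.4]
width: 0.009
gripper_force: 0.0
```

```bash
python3 st.py
python3 - <<'E'
from h import *
# refined buttons from both frames
for k in("0","3"):
    S=cv2.imread(f"pics/scene{k}.png")[:,:,::-1].copy();T=cv2.imread(f"pics/top{k}.png")[:,:,::-1].copy()
    m=lambda im,lo,hi,b:(lambda c:np.array(cv2.minEnclosingCircle(c.astype(np.float32))[0]))(blob(im,lo,hi,b))
    for n,lo,hi,b1,b2 in(("blue",(100,120,60),(125,255,255),(415,160,450,190),(195,190,222,215)),("red",(0,120,80),(6,255,255),(390,168,415,192),(228,195,250,214))):
        t=m(T,lo,hi,b2);print(k,n,plane("top",t,.05).round(4),tri(m(S,lo,hi,b1),t)[0].round(4))
E
```

```text
13.32 q [-0.183  0.315  0.333  1.504 -0.105  1.345 -2.453] p [ 0.5837 -0.0861  0.3355] y [-0.863 -0.506  0.003] z [-0.005  0.002 -1.   ] F [ 1.   0.7 -0.4] w 0.009 0.0
0 blue [0.5668 0.3553 0.05  ] [0.5658 0.3534 0.0515]
0 red [0.5599 0.2756 0.05  ] [0.5615 0.2787 0.0479]
3 blue [0.5656 0.3547 0.05  ] [0.565  0.3534 0.0494]
3 red [0.5599 0.2747 0.05  ] [0.5613 0.2777 0.0481]
```

>>> step_arm --pt "-1.4 33.9 0 0 0 0.0746" --pt "-1.4 33.9 0 0 0 0.0746" --pt "-1.4 33.9 0 0 0 0.0746" --pt "-1.4 33.9 0 0 0 0.0746" --pt "-1.4 33.9 0 0 0 0.0746" --pt "-1.4 33.9 0 0 0 0.0746" --pt "-1.4 33.9 -10 0 0 0.0746" --pt "-1.4 33.9 -10 0 0 0.0746" --pt "-1.4 33.9 -10 0 0 0.0746" --pt "-1.4 33.9 -10 0 0 0.0746" --pt "-1.4 33.9 -10 0 0 0.0746" --pt "-1.4 33.9 -10 0 0 0.0746" --pt "-1.4 33.9 -10 0 0 0.0746" --pt "0 0 0 0 0 0" --pt "0 0 0 0 0 0"

```text
clock: 14.57
position: [0.5648, 0.352, 0.2628]
ee_rot: [3.134, -0.116, -0.015]
force: [0.2, -0.0, -0.7]
width: 0.005
gripper_force: 0.0
```

```bash
python3 st.py
```

```text
14.57 q [-0.635  0.486 -0.003  1.398 -0.     1.268 -2.282] p [0.5648 0.352  0.2628] y [-0.074 -0.997  0.006] z [-0.01  -0.005 -1.   ] F [ 0.2 -0.  -0.7] w 0.005 0.0
```

>>> step_arm --pt "1 1 -15 0 0 0" --pt "0 1 -25 0 0 0" --pt "0 0 -30 0 0 0" --pt "0 0 -30 0 0 0" --pt "0 0 -30 0 0 0" --pt "0 0 -30 0 0 0" --pt "0 0 -18 0 0 0" --pt "0 0 -10 0 0 0" --pt "0 0 0 0 0 0" --pt "0 0 0 0 0 0"

```text
clock: 15.4
position: [0.5684, 0.3513, 0.0778]
ee_rot: [3.135, -0.124, -0.006]
force: [-0.6, -0.4, 0.2]
width: 0.001
gripper_force: 0.0
```

```bash
python3 st.py
python3 - <<'E'
from h import *
S=cams.get_image("scene");T=cams.get_image("top")
cv2.imwrite("pics/g4.png",np.hstack([cv2.resize(S[100:240,360:500],(420,420)),cv2.resize(T[120:260,150:290],(380,420))])[:,:,::-1])
E
```

```text
15.4 q [-0.626  0.646 -0.012  1.604  0.011  0.897 -2.293] p [0.5684 0.3513 0.0778] y [-0.079 -0.997  0.005] z [-0.004 -0.004 -1.   ] F [-0.6 -0.4  0.2] w 0.001 0.0
```

View pics/g4.png

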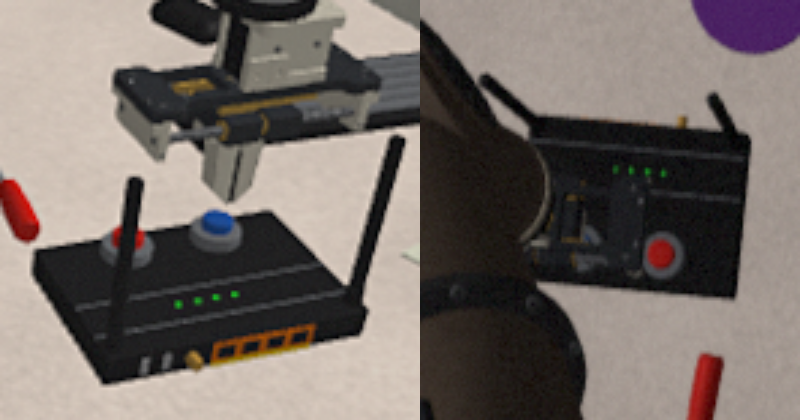

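The picture shows the shut fingertips at (230,195), directly above the blue button at (217,222). The red one is clear to the left. Pressing down.

>>> step_arm --pt "-1 1.5 -8 0 0 0" --pt "-1 1.5 -8 0 0 0" --pt "0 0 -5 0 0 0" --pt "0 0 -2 0 0 0" --pt "0 0 0 0 0 0" --pt "0 0 0 0 0 0"

```text
clock: 16.0
position: [0.5653, 0.3557, 0.0544]
ee_rot: [3.136, -0.121, -0.007]
force: [-1.4, 1.5, 2.0]
width: 0.004
gripper_force: 1.2
```

>>> step_arm --pt "0 0 -1.5 0 0 0" --pt "0 0 -1.5 0 0 0" --pt "0 0 -1.5 0 0 0" --pt "0 0 0 0 0 0"

```text
clock: 16.33
position: [0.5657, 0.3556, 0.0504]
ee_rot: [3.136, -0.122, -0.005]
force: [-3.0, 0.8, 5.5]
width: 0.006
gripper_force: 2.8
```

>>> step_arm --pt "0 0 -1.5 0 0 0" --pt "0 0 -1.5 0 0 0" --pt "0 0 0 0 0 0"

```text
clock: 16.58
position: [0.5659, 0.3557, 0.0499]
ee_rot: [3.137, -0.122, -0.004]
force: [-9.5, -4.0, 27.7]
width: 0.004
gripper_force: 13.9
```

Force rose through 5 N and then met the hard stop at z 0.050, so the button is fully down. Releasing straight up.

>>> step_arm --pt "0 0 3 0 0 0" --pt "0 0 6 0 0 0" --pt "0 0 15 0 0 0" --pt "0 0 25 0 0 0" --pt "0 0 30 0 0 0" --pt "0 0 30 0 0 0" --pt "0 0 30 0 0 0" --pt "0 0 20 0 0 0" --pt "0 0 10 0 0 0" --pt "0 0 0 0 0 0" --pt "0 0 0 0 0 0" --pt "0 0 0 0 0 0"

```text
clock: 17.58
position: [0.5651, 0.3546, 0.2138]
ee_rot: [3.133, -0.122, -0.009]
force: [0.3, 0.4, -0.2]
width: 0.007
gripper_force: 0.0
```

```bash
python3 st.py
python3 - <<'E'
from h import *
S=cams.get_image("scene");T=cams.get_image("top")
cv2.imwrite("pics/g5.png",S[:,:,::-1]);cv2.imwrite("pics/t5.png",T[:,:,::-1])
g=(50,120,100),(75,255,255)
gs=cen(blob(S,*g,(270,130,310,170)));gt=cen(blob(T,*g,(320,180,370,235)));print("light",gs,gt,*tri(gs,gt),proj("scene",[.531,.0024,.154]),proj("top",[.531,.0024,.154]))
# did bystanders move: difference from first images
S0=cv2.imread("pics/scene0.png")[:,:,::-1]
d=np.abs(S.astype(int)-S0).sum(2)
for k,(x0,y0,x1,y1) in dict(mug=(170,262,235,340),pot=(250,245,298,312),adp=(330,245,376,282),sd=(352,145,378,185),y2=(168,162,228,215)).items():print(k,(d[y0:y1,x0:x1]>80).mean().round(4))
E
```

```text
17.58 q [-0.637  0.519 -0.006  1.466  0.004  1.165 -2.293] p [0.5651 0.3546 0.2138] y [-0.078 -0.997  0.006] z [-0.006 -0.005 -1.   ] F [ 0.3  0.4 -0.2] w 0.007 0.0
light [290.2020202  156.70707071] [343.27642276 208.55284553] [0.53181448 0.00263873 0.15568881] [np.float64(0.720484571258814), np.float64(0.6588895519662951)] [290.7463707  157.18764875] [343.99026735 209.16208496]
mug 0.0174
pot 0.0
adp 0.0
sd 0.0
y2 0.0
```

View pics/g5.png

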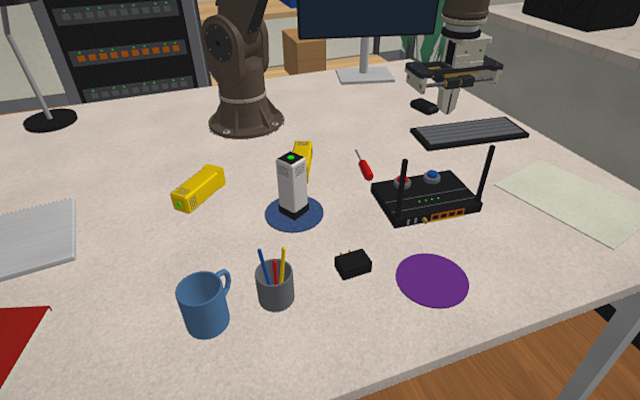

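The tower is upright at the mat centre, with its light at (290,157) and triangulated top at z 0.156. The bystanders are where they were; the mug box's small difference is most likely the tower that used to overlap it. The button has been released.

```bash
python3 -c "
from cell import job
print(job.sign_off())"
```

```text
the job is handed in; nothing more can be done
None
```

The white satellite stands upright at the centre of the blue mat and is released, the blue pairing button was pressed to its stop and let go, no other object was touched, and the job was handed in at about 18 s.

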